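# Set a bottle stirring: click the stirrer's push-to-turn knob up four steps

## Task

Stand the brown reagent bottle from beside the magnetic stirrer upright in the middle of its round plate and let go of it. Then feel the stirrer's push-to-turn knob in through its idle travel until its clutch gives and it comes free and, holding it there without forcing it down hard, turn it up (clockwise) exactly four clicks from where it stands and let it spring back up into its lock. Leave the other loose things on the bench where they are.

Things in the scene. Friction and masses are not known exactly. Their poses are not given: they have to be found in the camera images.
- stirrer: Magnetic stirrer: flat white housing 250 mm deep (its x) by 160 mm wide (its y), flat top deck 45 mm above the bench, fixed to the bench. Origin: centre of its footprint, at bench height; its x points from the knob (front, x = -83 mm) to the round plate (back, x = +67 mm), z up.
- plate_center (a point): Centre of the top face of the round metal plate (124 mm across, flat, 78 mm above the bench, two turned rings in its face) on which a vessel stands. Axes as the stirrer's.
- bottle_center (a point): Centre (half-way up) of the small brown screw-cap reagent bottle, 55 mm in diameter, 106 mm tall, about 0.14 kg, standing upright; the cap, 50 mm in diameter, takes the top 30 mm. z is the bottle's axis. It is one of the two vessels that stand left and right of the stirrer; the other is the wider open beaker. (The bottles at the back of the bench are not meant.)
- knob_grip (a point): On the vertical axis of the stirrer's black knob, half-way up its round grip, 76 mm above the bench while the knob is up; moves with the knob, x towards its pointer. The grip is a ribbed cylinder, 34 mm in diameter, from 14 mm below to 14 mm above this point; it stands on a skirt 52 mm in diameter and 5 mm thick, whose top face is 14 mm below this point and 17 mm above the deck.
- knob_pointer (a point): White pointer mark on the knob's skirt, 22 mm from the axis. The knob turns clockwise seen from above from off (longest printed mark) through nine settings 20 deg apart, one click each; it starts at one of the lowest four. A sprung roller makes the clicks: about 0.14 N m takes it over to the next, and it falls into the nearest setting when let go.
- knob_foot (a point): On the knob's axis at the skirt's underside, 12 mm above the deck while the knob is up. Push-to-turn safety knob: while it is up a lock holds it in its setting (1.4 deg of play) whatever the torque. Pushed down, it first sinks against a light spring (2 N, plus 0.35 N per mm) through an idle travel of 0.8 to 7.5 mm, different each time and not visible: it can only be felt.
- knob: The same knob as a whole (origin at knob_foot). After the idle travel it bites on a clutch spring (2 N more at once, then 6 N per mm); about 1 mm further, at 10 to 13 N of push in all, it comes free of the lock and can be turned for as long as it is kept there. More than 18 N of push strains the clutch. Let go at a setting, it springs up by itself and locks again.
- clutch (a joint): How far the clutch spring inside the knob's lock is squeezed, m: 0 through the idle travel, grows once the push bites (6 N per mm after the first 2 N); the lock is clear at 1.0 to 1.2 mm, and 2.3 mm is too far (18 to 20 N of push in all).
- beaker: Bystander: empty glass beaker, 72 mm in diameter, 93 mm tall, origin at the centre of its underside.
- label_tape: Bystander: roll of tape lying flat, 100 mm across, 25 mm high, origin at the centre of its underside.
- film_box: Bystander: carton 57 x 101 x 53 mm, origin at the centre of its underside.
- screwdriver: Bystander: screwdriver lying on the bench, 192 mm long along its y, 28 mm thick, origin at the centre of its underside.
- marker: Bystander: marker pen lying on the bench, 128 mm long along its y, 16 mm thick, origin at the centre of its underside.
Mind the look-alikes: they are no part of the job. What is shaped like the part that bears bottle_center but black is not meant.

How it is judged:
By the outcome, as a careful person would: the job done as asked, in the order asked, and still so for the second after the job is handed in, with the robot touching nothing.
It also fails if it takes over 56 s, if anything falls off the work surface, if the arm or the gripper's body presses on something with over 40 N, if the wrist force passes 120 N, or if a joint passes its speed limit or range.

## Robot

A 6-joint arm with a two-finger parallel gripper is mounted at the origin on a cart in front of the work surface, level with it; the furniture and walls round the work are solid. World frame = base frame: x ahead of the robot, y to its left, z up, the work surface at z = 0. Lengths are in mm, angles in degrees, forces in N, time in s.
With the tool pointing down it reaches from about 375 to 900 mm from the base axis. Payload 3.1 kg.
Tool frame: the origin (TCP) lies midway between the tips of the shut fingers; the grasp point (between the pads) lies 19 mm behind it; z points along the fingers, x is the direction in which the jaws open and shut, and the axes are right-handed (so a half turn about z gives the same grasp; the last joint's range is limited). The gripper opens to 87 mm and grips with 3 to 60 N. Pads are 19 mm wide; open, the fingers measure 117 mm over their backs; the gripper's body (75 mm by 190 mm) begins 51 mm behind the grasp point.
Start: joints at [65.289, 30.224, 82.088, -0, 67.689, -10.227], TCP at [156.282, 605.122, 222.548] pointing down, gripper open.
Joint ranges: [-176.69, 176.69], [-43.24, 126.21], [12.49, 139.97], [-82, 262], [0, 151.66], [-163.58, 163.58]. Speed limits (degrees/s): [159.86, 159.86, 180, 180, 180, 180].

## Interface

Orientations are given as [roll, pitch, yaw] about the fixed x, y, z axes, in that order (R = Rz(yaw) Ry(pitch) Rx(roll)).
In Python, from plant import read_state, viewer, workorder gives the robot as it stands.
- The arm moves only by the tool jog_arm, never from a script. Its argument "increments" is a list that holds one entry, the list of rows, each a list of 7 numbers: the shift along the tool's x, y, z in m, then the turn, a rotation vector about the tool's x, y, z in degrees, then the gripper's target within -1 to 1 (fully open at 1, half-way at 0, shut at -1). A call has 1 to 20 rows; each row is the pose to reach, as a shift and turn from the pose measured when the call began, along the tool's axes at that moment; what a row does not reach only later rows make up. A row lasts 1/10 s, in which the tool goes at most 50 mm and 8.59 degrees, less where a joint would pass 70% of its speed; a pose out of reach is approached as far as the arm can. A call with a gripper value outside its range is refused whole. The fingers move at their own pace and stop on an object; the grip force is fixed at half the most. Time passes only in rows, so rows that repeat a pose let the fingers close. It gives the time, the measured TCP pose, the force and the opening at its end, in the units of the state.
- read_state(): the state, without advancing time (a new reading comes with each control period).
- viewer.snapshot(name): name is "scene" or "top"; returns the picture (384x512x3 uint8, red, green, blue); there is no depth.
- viewer.camera_model(name): a dict with "camera_matrix" (3x3 intrinsics, pixels), "origin" and "rotation" of the camera in the world. Camera axes: x right, y up, looking along -z (the intrinsics and any distortion apply to the point x, -y, -z); pixel columns grow to the right and rows downward; lengths in mm; the calibration is good to about 2 mm. A picture is of the moment at which its call begins. camera_model takes no time and is no camera call.
- workorder.close_job(): hands the job in, once; it reports no verdict.
The state is a dict: "time_s": time; "joints": joint angles; "qd": joint speeds; "joint_efforts": joint torques, N m; "eef_pos": TCP position; "ee_rot": TCP orientation; "wrist_force": force on the tool from outside, world axes, zero at the start; "wrist_torque": the same for the moment, N m; "grip_width": finger opening in mm.
Only numpy, scipy, OpenCV 4.12 (cv2) and the standard library are available. Lean on these libraries where they do the work, as an engineer would, in place of code of your own. Each camera call takes 0.05 s, during which the arm holds its last target.

## Working session

There is one attempt and no reset: what is moved stays moved. The work goes in short steps, Python scripts to look and compute and a tool call to move; the robot and the scene stay as the last step left them, time stands still between calls to the robot, and variables do not carry over. Pictures are saved under pics/ and viewed, and the job is handed in when it is done.

Besides the shell and the picture viewer there is one more tool, called after "Call:" in YAML: its name, and indented under it one key for each argument. jog_arm: Moves the arm, as the interface text tells. Its arguments: {"type":"object","properties":{"increments":{"type":"array","items":{"type":"array","items":{"type":"array","items":{"type":"number"}}}}},"required":["increments"]}

```bash
mkdir -p pics; ls; python3 - <<'E'
from plant import read_state, viewer, workorder
import cv2
print(read_state())
for n in ("scene","top"):
    im=viewer.snapshot(n); cv2.imwrite(f"pics/{n}0.png",im[:,:,::-1]); print(viewer.camera_model(n))
E
```

```text
pics
{'time_s': 0.0, 'joints': array([ 6.52879029e+01,  3.02780761e+01,  8.21545209e+01, -1.62595428e-03,
        6.76892584e+01, -1.02291898e+01]), 'qd': array([-0.03011605, -0.01380076, -0.02300481,  0.09877551,  0.00800371,
       -0.07269937]), 'joint_efforts': array([-4.05590499e-04, -4.40044641e+01, -1.76587307e+01,  6.31407439e-02,
        5.83623501e-02, -1.68936181e-04]), 'eef_pos': array([156.00207746, 604.47795407, 221.59152972]), 'ee_rot': array([-1.79979839e+02,  1.20185396e-01,  7.55177328e+01]), 'wrist_force': array([ 0.14435287, -0.44436163, -0.16896792]), 'wrist_torque': array([ 0.06270713, -0.02006214,  0.01306846]), 'grip_width': 86.92982872621197}
{'camera_matrix': array([[468.96673186,   0.        , 252.19785148],
       [  0.        , 468.96673186, 190.12037931],
       [  0.        ,   0.        ,   1.        ]]), 'origin': array([ 868.65695478,  508.34537136, 1305.04523258]), 'rotation': array([ 28.48151308,  -0.38078383, 150.31041759])}
{'camera_matrix': array([[446.39182576,   0.        , 250.11338232],
       [  0.        , 446.39182576, 197.59579736],
       [  0.        ,   0.        ,   1.        ]]), 'origin': array([ 321.32318689,  -63.40292046, 1200.64353044]), 'rotation': array([ 10.66245144,  -0.24695035, -90.82339716])}
```

View pics/scene0.png

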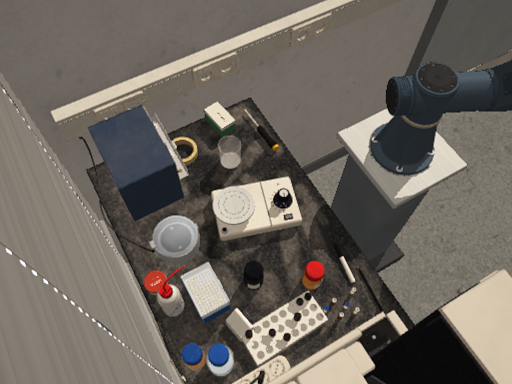

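View pics/top0.png

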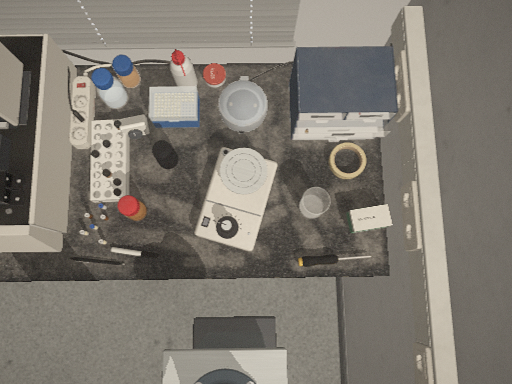

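```bash
cat > h.py <<'E'
import numpy as np, cv2
from scipy.spatial.transform import Rotation as R
from plant import read_state, viewer, workorder
def cam(n):
    m=viewer.camera_model(n); return m["camera_matrix"],np.array(m["origin"]),R.from_euler("xyz",m["rotation"],degrees=True).as_matrix()
def proj(n,p):
    K,o,r=cam(n); c=r.T@(np.array(p,float)-o); q=K@np.array([c[0],-c[1],-c[2]]); return q[:2]/q[2]
def ray(n,u,v):
    K,o,r=cam(n); d=np.linalg.inv(K)@np.array([u,v,1.]); return o,r@np.array([d[0],-d[1],-d[2]])
def onz(n,u,v,z):
    o,d=ray(n,u,v); return o+d*(z-o[2])/d[2]
def crop(src,out,x0,y0,x1,y1,s):
    im=cv2.imread(src)[y0:y1,x0:x1]; cv2.imwrite(out,cv2.resize(im,None,fx=s,fy=s,interpolation=cv2.INTER_CUBIC))
E
python3 - <<'E'
from h import *
crop("pics/top0.png","pics/c1.png",185,135,285,260,4.8)
crop("pics/top0.png","pics/c2.png",100,130,190,230,6)
crop("pics/scene0.png","pics/c3.png",200,165,340,305,4.2)
E
```

```text
(no output)
```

View pics/c1.png

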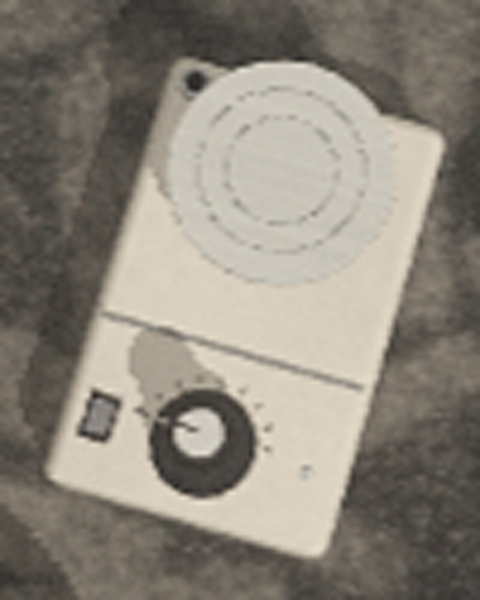

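View pics/c2.png

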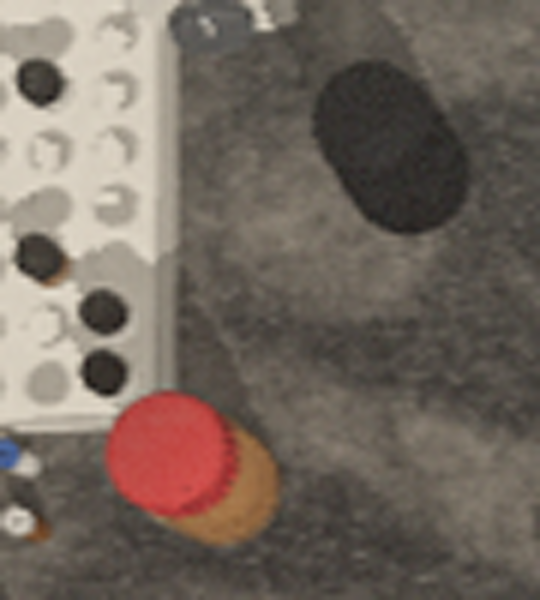

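View pics/c3.png

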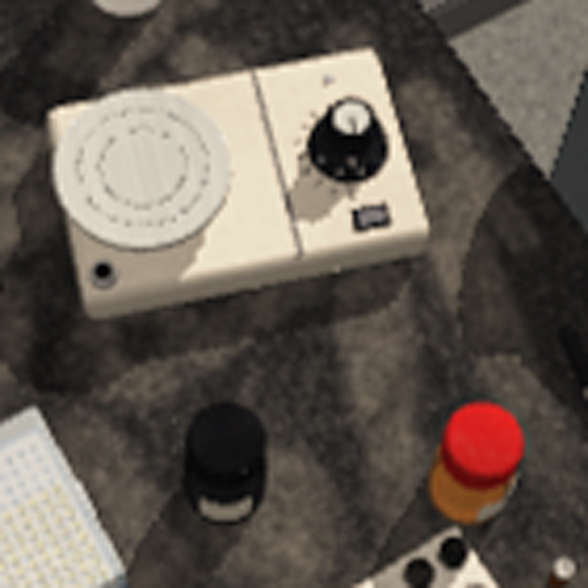

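```bash
python3 - <<'E'
from h import *
f=lambda p,s,o:(np.array(p)+.5)/s-.5+np.array(o)
t=f((168,453),6,(100,130)); print("cap top",onz("top",*t,106)); 
b=f((225,490),6,(100,130))
s=f((484,441),4.2,(200,165)); print("scene",onz("scene",*s,106))
print("plate",onz("top",*f((282,172.5),4.8,(185,135)),78),onz("scene",*f((142,167),4.2,(200,165)),78))
print("knob",onz("top",*f((199,431),4.8,(185,135)),90),onz("top",*f((203,443),4.8,(185,135)),59.5),onz("scene",*f((352,117),4.2,(200,165)),90))
# stirrer corners deck
for c in [(178,62),(440,132),(322,556),(50,478)]: print(onz("top",*f(c,4.8,(185,135)),45)[:2])
print("ptr",onz("top",*f((152,412),4.8,(185,135)),60))
# overlays
E
```

```text
cap top [512.52845381 233.58735472 106.        ]
scene [513.52580885 238.88293991 106.        ]
plate [604.08748703 -54.80782588  78.        ] [603.19559203 -51.73450865  78.        ]
knob [462.9062403  -10.02152858  90.        ] [460.30228807 -10.66725577  59.5       ] [459.07036823  -8.27872934  90.        ]
[676.92112772   2.99150118]
[ 634.46075047 -142.86633462]
[400.20339516 -73.57497678]
[444.20779425  72.71736826]
ptr [477.33326512  16.57590046  60.        ]
```

```bash
python3 - <<'E'
from h import *
crop("pics/top0.png","pics/c4.png",70,110,190,260,4)
crop("pics/scene0.png","pics/c5.png",220,240,380,370,4.6)
for z in (0,40,60):
  print(z,[onz("top",u,v,z)[:2].round() for u,v in ((129,118),(129,200),(92,202),(105,206),(104,242))])
# bottle overlay
im=cv2.imread("pics/top0.png"); im2=cv2.imread("pics/scene0.png")
for n,i,o,b in (("top",im,"c6",(100,130,190,230)),("scene",im2,"c7",(280,230,350,310))):
  x0,y0,x1,y1=b; I=cv2.resize(i[y0:y1,x0:x1],None,fx=6,fy=6,interpolation=cv2.INTER_CUBIC)
  for z,r in ((0,27.5),(76,27.5),(106,25)):
    for a in range(0,360,10):
      p=proj(n,(513+r*np.cos(np.radians(a)),236+r*np.sin(np.radians(a)),z)); p=(p-np.array([x0,y0])+.5)*6
      cv2.circle(I,tuple(int(q) for q in p),1,(0,255,0) if z else (255,255,0),-1)
  cv2.imwrite(f"pics/{o}.png",I)
E
```

```text
0 [array([781., 267.]), array([545., 259.]), array([541., 360.]), array([529., 324.]), array([431., 322.])]
40 [array([766., 256.]), array([538., 248.]), array([534., 345.]), array([522., 311.]), array([428., 309.])]
60 [array([758., 251.]), array([534., 243.]), array([530., 338.]), array([519., 304.]), array([426., 303.])]
```

View pics/c5.png

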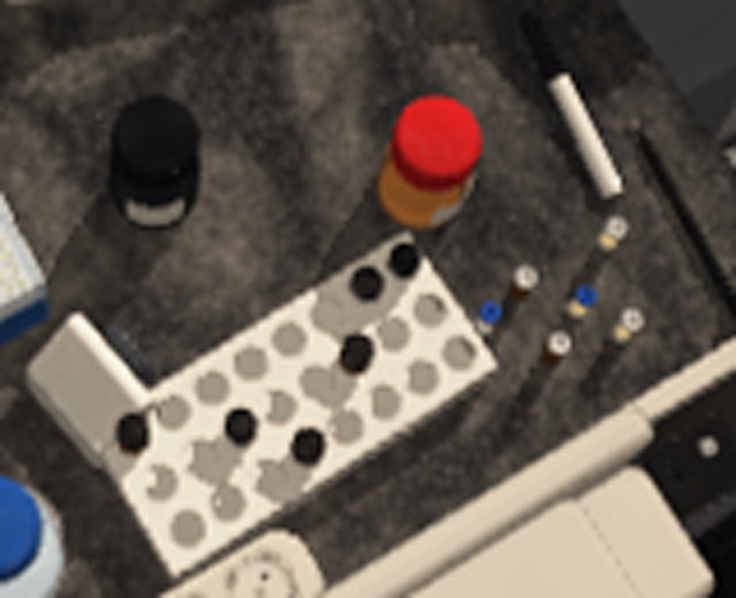

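View pics/c6.png

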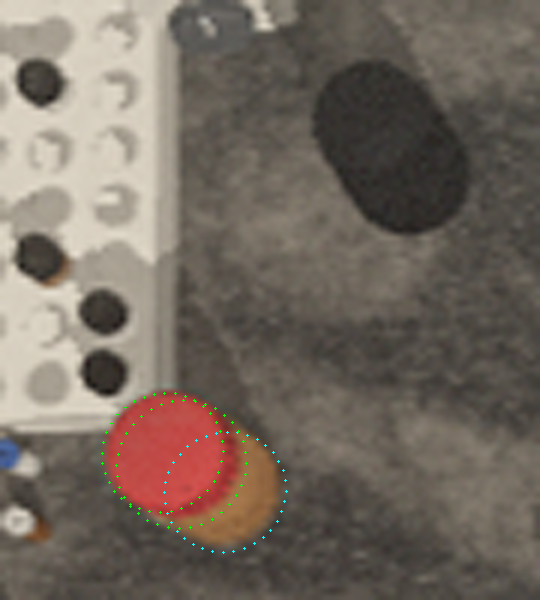

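View pics/c7.png

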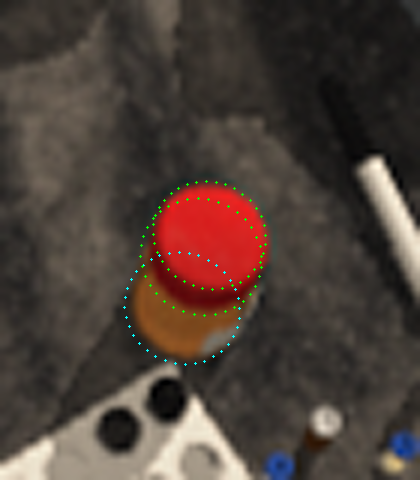

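Candidates for the bottle: the red-capped brown one at top (131,208), the black one at (165,155), and the brown blue-capped one at (125,72). The red-capped brown one beside the stirrer fits: it is brown and isn't at the back, and the crops confirm it. The black one is the look-alike. It stands at about (513,236), with the tube rack close on its +x+y side, so I'll set the jaws at yaw 140.

```bash
cat >> h.py <<'E'
def goto(xyz,yaw,show=True):
    s=read_state(); r0=R.from_euler("xyz",s["ee_rot"],degrees=True); r1=R.from_euler("xyz",[180,0,yaw],degrees=True)
    d=r0.inv().apply(np.array(xyz)-s["eef_pos"])/1000; w=(r0.inv()*r1).as_rotvec(degrees=True)
    print("row",d.round(4),w.round(2)," t",s["time_s"],"at",s["eef_pos"].round(2),s["ee_rot"].round(2),"w",s["grip_width"].round(1))
E
python3 - <<'E'
from h import *
goto((350,200,260),120); goto((513,236,170),140)
E
```

```text
Traceback (most recent call last):
  File "h.py", line 17, in goto
    print("row",d.round(4),w.round(2)," t",s["time_s"],"at",s["eef_pos"].round(2),s["ee_rot"].round(2),"w",s["grip_width"].round(1))
                                                                                                           ^^^^^^^^^^^^^^^^^^^^^
AttributeError: 'float' object has no attribute 'round'
```

```bash
sed -i 's/s\["grip_width"\].round(1)/round(s["grip_width"],1)/' h.py
python3 - <<'E'
from h import *
goto((350,200,260),120); goto((513,236,170),140)
E
```

```text
row [-0.3432  0.289  -0.0377] [ -0.06   0.1  -44.49]  t 0.1 at [156.04 604.53 221.69] [-1.7998e+02  1.1000e-01  7.5510e+01] w 87.0
row [-0.2674  0.4378  0.0521] [ -0.08   0.09 -64.49]  t 0.1 at [156.04 604.53 221.69] [-1.7998e+02  1.1000e-01  7.5510e+01] w 87.0
```

Call:
jog_arm:
  increments:
    - [[-0.343,0.289,-0.038,0,0,-44.5,1],[-0.343,0.289,-0.038,0,0,-44.5,1],[-0.343,0.289,-0.038,0,0,-44.5,1],[-0.343,0.289,-0.038,0,0,-44.5,1],[-0.343,0.289,-0.038,0,0,-44.5,1],[-0.343,0.289,-0.038,0,0,-44.5,1],[-0.343,0.289,-0.038,0,0,-44.5,1],[-0.343,0.289,-0.038,0,0,-44.5,1],[-0.343,0.289,-0.038,0,0,-44.5,1],[-0.343,0.289,-0.038,0,0,-44.5,1],[-0.267,0.438,0.052,0,0,-64.5,1],[-0.267,0.438,0.052,0,0,-64.5,1],[-0.267,0.438,0.052,0,0,-64.5,1],[-0.267,0.438,0.052,0,0,-64.5,1],[-0.267,0.438,0.052,0,0,-64.5,1],[-0.267,0.438,0.052,0,0,-64.5,1]]

```text
time_s: 1.7
eef_pos: [512.5, 236.1, 168.6]
ee_rot: [-179.7, -0.1, 140.0]
wrist_force: [-1.2, 0.3, -0.0]
grip_width: 87.0
```

```bash
python3 - <<'E'
from h import *
goto((513,236,43),140); print(read_state()["wrist_force"])
for n in ("scene","top"): cv2.imwrite(f"pics/{n}1.png",viewer.snapshot(n)[:,:,::-1])
goto((513,236,43),140)
crop("pics/scene1.png","pics/d1.png",230,170,400,330,4.5)
E
```

```text
row [-0.0006  0.0008  0.1256] [-0.28 -0.1  -0.  ]  t 1.7 at [512.52 236.09 168.63] [-1.7972e+02 -1.0000e-01  1.4000e+02] w 87.0
[-1.17004708  0.33980434 -0.00921962]
row [-0.0011  0.001   0.1272] [-0.18 -0.03  0.03]  t 1.8 at [511.83 236.23 170.18] [-1.7982e+02 -3.0000e-02  1.4003e+02] w 87.1
```

View pics/d1.png

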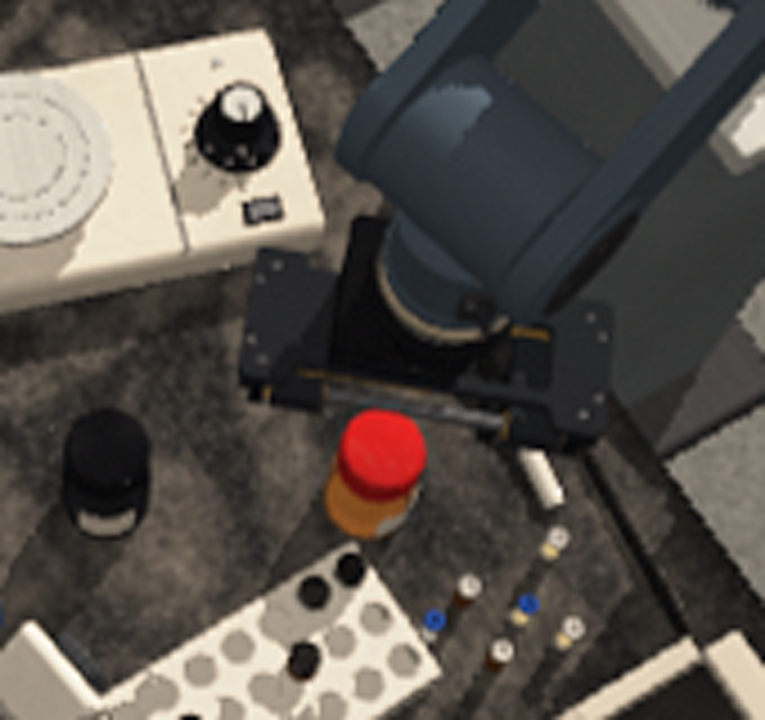

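View pics/top1.png

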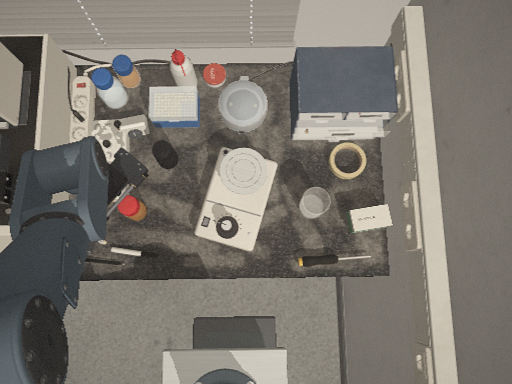

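```bash
python3 - <<'E'
from h import *
for p in ((512,236,170),(479,264,170),(545,208,170)): print((proj("scene",p)-[230,170])*4.5, proj("top",p))
crop("pics/top1.png","pics/d2.png",80,120,180,230,6)
E
```

```text
[395.32557638 405.72915716] [119.29415544 200.71644083]
[471.50117721 419.32319929] [106.68572436 214.81747933]
[319.60179027 392.21574437] [131.7517136  186.78413585]
```

View pics/d2.png

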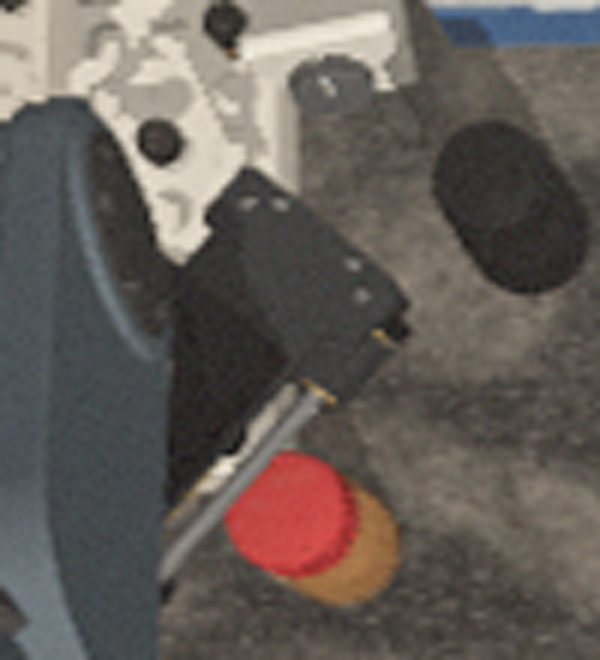

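Call:
jog_arm:
  increments:
    - [[-0.001,0.001,0.05,0,0,0,1],[-0.001,0.001,0.09,0,0,0,1],[-0.001,0.001,0.115,0,0,0,1],[-0.001,0.001,0.127,0,0,0,1],[-0.001,0.001,0.127,0,0,0,1],[-0.001,0.001,0.127,0,0,0,1]]

```text
time_s: 2.4
eef_pos: [513.6, 236.4, 44.7]
ee_rot: [-179.9, 0.1, 140.0]
wrist_force: [0.3, -0.1, 1.5]
grip_width: 87.4
```

```bash
python3 - <<'E'
from h import *
print(read_state()["wrist_force"])
goto((513,236,43),140)
cv2.imwrite(f"pics/scene2.png",viewer.snapshot("scene")[:,:,::-1])
crop("pics/scene2.png","pics/d3.png",250,200,380,330,4.5)
E
```

```text
[ 0.3047307  -0.13226779  1.47020041]
row [ 0.0002 -0.0006  0.0017] [-0.07  0.06  0.05]  t 2.4 at [513.58 236.36  44.66] [-1.7993e+02  6.0000e-02  1.4005e+02] w 87.4
```

View pics/d3.png

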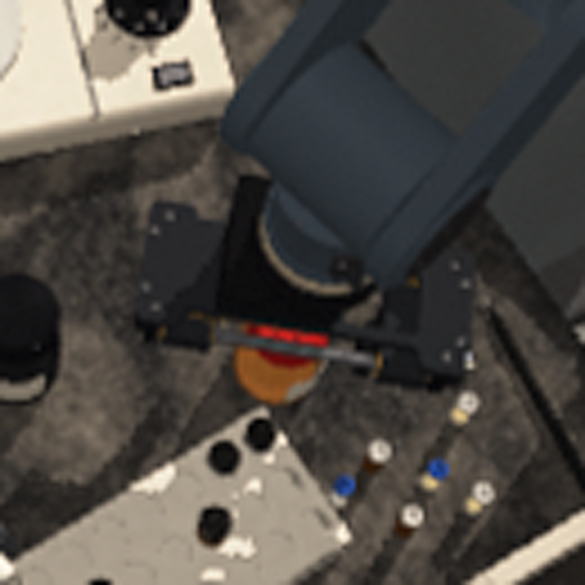

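Call:
jog_arm:
  increments:
    - [[0,0,0,0,0,0,-1],[0,0,0,0,0,0,-1],[0,0,0,0,0,0,-1],[0,0,0,0,0,0,-1],[0,0,0,0,0,0,-1],[0,0,0,0,0,0,-1],[0,0,0,0,0,0,-1],[0,0,0,0,0,0,-1]]

```text
time_s: 3.25
eef_pos: [514.1, 236.4, 45.1]
ee_rot: [-180.0, 0.1, 140.0]
wrist_force: [-0.3, -1.2, 1.4]
grip_width: 53.4
```

```bash
python3 - <<'E'
from h import *
print(read_state()["wrist_force"])
goto((513,236,150),140)
E
```

```text
[-0.28991721 -1.22712244  1.39725722]
row [ 0.0004 -0.0011 -0.1049] [-0.02  0.09  0.04]  t 3.25 at [514.14 236.42  45.07] [-1.7998e+02  9.0000e-02  1.4004e+02] w 53.4
```

Call:
jog_arm:
  increments:
    - [[0,0,-0.02,0,0,0,-1],[0,0,-0.06,0,0,0,-1],[0,0,-0.11,0,0,0,-1],[0,0,-0.125,0,0,0,-1],[0,0,-0.125,0,0,0,-1],[0,0,-0.125,0,0,0,-1]]

```text
time_s: 3.85
eef_pos: [513.1, 236.4, 169.3]
ee_rot: [-179.9, 0.0, 140.0]
wrist_force: [0.8, 0.2, -1.4]
grip_width: 53.6
```

```bash
python3 - <<'E'
from h import *
print(read_state()["wrist_force"])
for n in ("scene","top"): cv2.imwrite(f"pics/{n}3.png",viewer.snapshot(n)[:,:,::-1])
goto((603.7,-53.4,170),140)
s=read_state();x,y,z=s["eef_pos"]; z0=z-45
for p in ((x,y,z0),(x,y,z0+106)): print(proj("scene",p),proj("top",p))
crop("pics/scene3.png","pics/e1.png",250,200,380,330,4.5)
crop("pics/top3.png","pics/e2.png",70,130,190,230,5)
E
```

```text
[ 0.7953085   0.15238962 -1.38387077]
row [-0.256  -0.1633 -0.0016] [-0.22 -0.06  0.04]  t 3.95 at [512.39 236.19 168.05] [-1.7978e+02 -6.0000e-02  1.4004e+02] w 53.2
[315.45683484 266.4440101 ] [124.665205   203.97716115]
[320.89913371 251.93429144] [111.64614925 195.78956079]
```

View pics/e1.png

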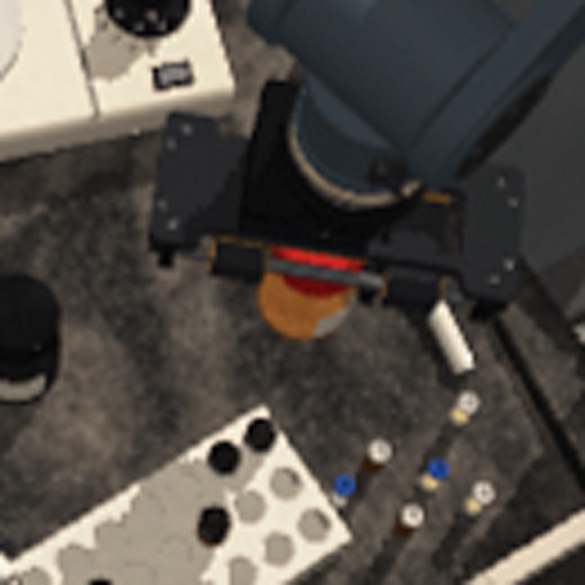

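View pics/e2.png

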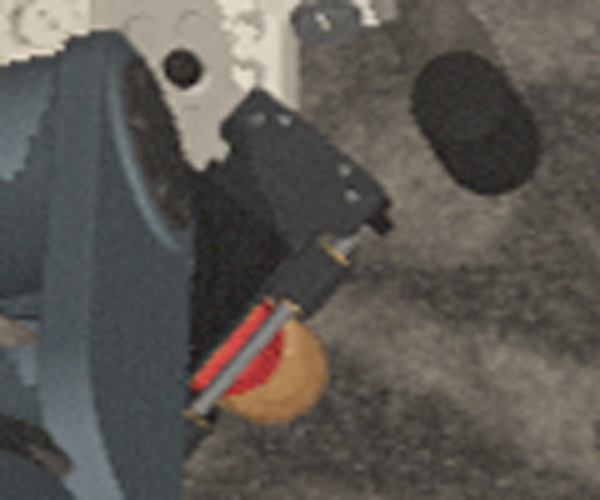

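Call:
jog_arm:
  increments:
    - [[-0.04,-0.026,-0.003,0,0,0,-1],[-0.08,-0.051,-0.003,0,0,0,-1],[-0.12,-0.077,-0.003,0,0,0,-1],[-0.16,-0.102,-0.003,0,0,0,-1],[-0.2,-0.128,-0.003,0,0,0,-1],[-0.235,-0.15,-0.003,0,0,0,-1],[-0.25,-0.159,-0.003,0,0,0,-1],[-0.256,-0.163,-0.002,0,0,0,-1],[-0.256,-0.163,-0.002,0,0,0,-1],[-0.256,-0.163,-0.002,0,0,0,-1],[-0.256,-0.163,-0.002,0,0,0,-1]]

```text
time_s: 5.05
eef_pos: [603.1, -51.2, 170.2]
ee_rot: [-179.8, -0.1, 140.2]
wrist_force: [-0.7, 0.5, -0.4]
grip_width: 53.2
```

```bash
python3 - <<'E'
from h import *
print(read_state()["wrist_force"])
for n in ("scene","top"): cv2.imwrite(f"pics/{n}4.png",viewer.snapshot(n)[:,:,::-1])
goto((603.7,-53.4,126),140)
s=read_state();x,y,z=s["eef_pos"]; z0=z-45
f=lambda p,s,o:(np.array(p)-np.array(o))*s
for p in ((x,y,z0),(603.7,-53.4,78)): print(f(proj("scene",p),5,(180,130)),f(proj("top",p),5,(190,120)))
crop("pics/scene4.png","pics/f1.png",180,130,320,250,5)
crop("pics/top4.png","pics/f2.png",190,120,300,220,5)
E
```

```text
[-0.70373101  0.492517   -0.37838562]
row [-0.0014 -0.0011  0.0445] [-0.23 -0.08  0.15]  t 5.15 at [603.52 -51.55 170.5 ] [-1.7977e+02 -9.0000e-02  1.4015e+02] w 53.3
[264.40520818 334.74869803] [259.20614353 230.50375311]
[265.0250743  370.07250596] [264.05994062 253.47058423]
```

View pics/f1.png

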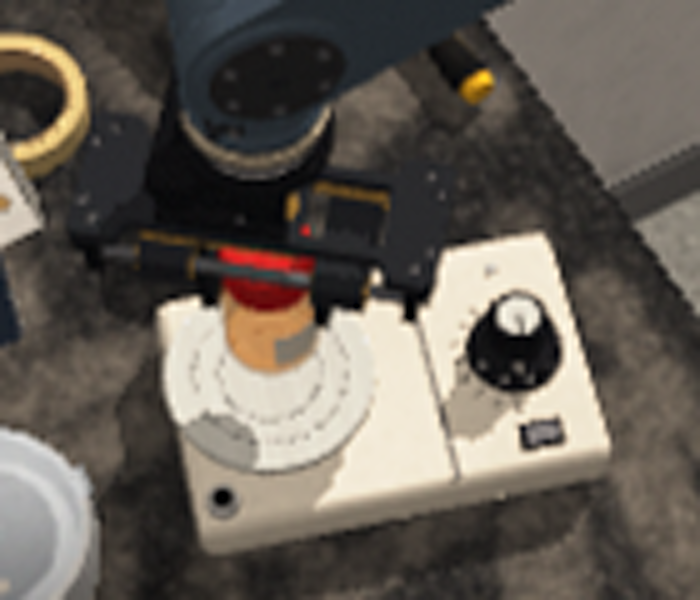

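View pics/f2.png

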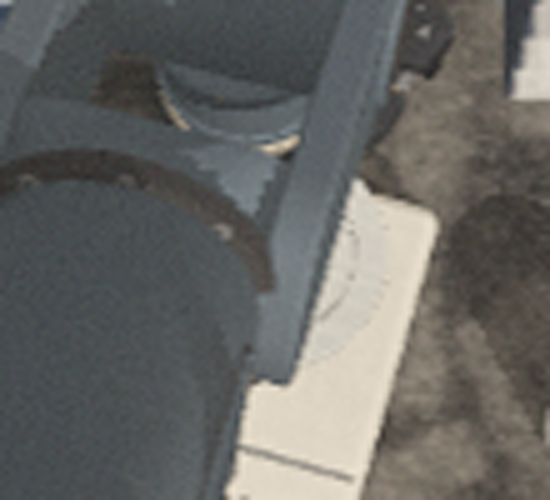

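Call:
jog_arm:
  increments:
    - [[-0.001,-0.001,0.02,0,0,0,-1],[-0.001,-0.001,0.035,0,0,0,-1],[-0.001,-0.001,0.042,0,0,0,-1],[-0.001,-0.001,0.0445,0,0,0,-1],[-0.001,-0.001,0.0445,0,0,0,-1],[-0.001,-0.001,0.0445,0,0,0,-1]]

```text
time_s: 5.75
eef_pos: [604.1, -53.1, 126.8]
ee_rot: [-179.8, -0.0, 140.2]
wrist_force: [-0.1, 0.2, -0.6]
grip_width: 53.5
```

```bash
python3 - <<'E'
from h import *
print(read_state()["wrist_force"])
cv2.imwrite(f"pics/scene5.png",viewer.snapshot("scene")[:,:,::-1])
print(read_state()["wrist_force"])
goto((603.7,-52.5,123.5),140)
crop("pics/scene5.png","pics/g1.png",180,130,320,250,5)
E
```

```text
[-0.06438318  0.2159384  -0.64717767]
[ 0.2963194  -0.88398102 -1.48066851]
row [0.0007 0.0003 0.0033] [-0.19 -0.    0.15]  t 5.8 at [604.08 -53.17 126.81] [-179.81   -0.    140.15] w 53.4
```

View pics/g1.png

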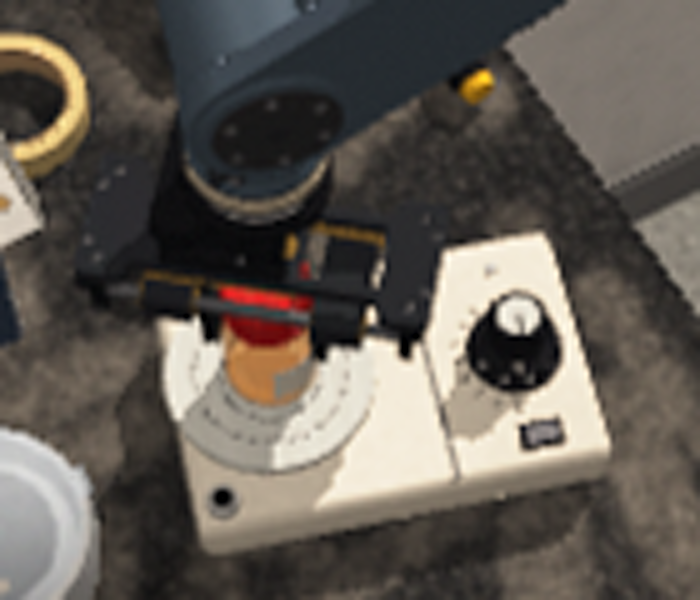

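Call:
jog_arm:
  increments:
    - [[0,0,0.002,0,0,0,-1],[0,0,0.003,0,0,0,-1],[0,0,0.0035,0,0,0,-1],[0,0,0.0035,0,0,0,-1]]

```text
time_s: 6.2
eef_pos: [604.0, -53.2, 123.3]
ee_rot: [-179.8, -0.0, 140.2]
wrist_force: [0.4, -0.1, -1.0]
grip_width: 53.4
```

Call:
jog_arm:
  increments:
    - [[0,0,0.0005,0,0,0,-1],[0,0,0.0005,0,0,0,-1]]

```text
time_s: 6.4
eef_pos: [604.1, -53.2, 123.1]
ee_rot: [-179.8, 0.0, 140.2]
wrist_force: [-0.1, -0.1, 1.3]
grip_width: 53.6
```

Call:
jog_arm:
  increments:
    - [[0,0,0.0005,0,0,0,-1],[0,0,0.0005,0,0,0,-1]]

```text
time_s: 6.6
eef_pos: [604.0, -53.3, 123.1]
ee_rot: [-179.8, 0.0, 140.2]
wrist_force: [-1.4, -0.3, 4.0]
grip_width: 53.4
```

Call:
jog_arm:
  increments:
    - [[0,0,0,0,0,0,-0.6],[0,0,0,0,0,0,0.3],[0,0,0,0,0,0,0.4],[0,0,0,0,0,0,0.6],[0,0,0,0,0,0,1],[0,0,0,0,0,0,1],[0,0,0,0,0,0,1],[0,0,0,0,0,0,1]]

```text
time_s: 7.4
eef_pos: [604.1, -53.2, 123.0]
ee_rot: [-179.8, 0.0, 140.2]
wrist_force: [0.5, 0.1, 0.1]
grip_width: 85.5
```

Call:
jog_arm:
  increments:
    - [[0,0,-0.03,0,0,0,1],[0,0,-0.08,0,0,0,1],[0,0,-0.12,0,0,0,1],[0,0,-0.12,0,0,0,1]]

```text
time_s: 7.8
eef_pos: [608.5, -53.9, 249.9]
ee_rot: [179.8, 0.8, 140.2]
wrist_force: [0.8, 0.8, 0.2]
grip_width: 86.6
```

```bash
python3 - <<'E'
from h import *
for n in ("scene","top"): cv2.imwrite(f"pics/{n}6.png",viewer.snapshot(n)[:,:,::-1])
goto((460.5,-9.5,240),140);goto((460.5,-9.5,110),140)
crop("pics/scene6.png","pics/h1.png",180,130,320,250,5)
crop("pics/top6.png","pics/h2.png",190,120,300,250,4.5)
E
```

```text
row [ 0.1386 -0.059   0.004 ] [-0.12  0.15  0.16]  t 7.9 at [604.65 -52.99 244.21] [-1.7988e+02  1.5000e-01  1.4016e+02] w 87.0
row [ 0.1389 -0.0587  0.134 ] [-0.12  0.15  0.16]  t 7.9 at [604.65 -52.99 244.21] [-1.7988e+02  1.5000e-01  1.4016e+02] w 87.0
```

View pics/h1.png

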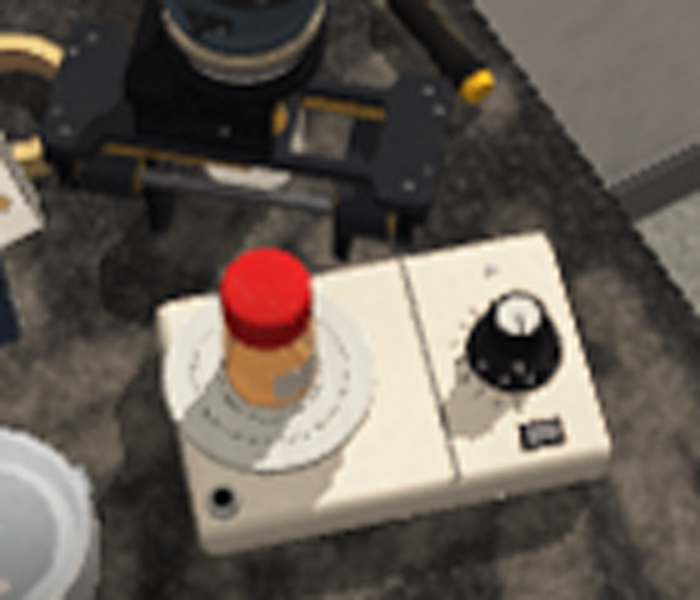

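View pics/h2.png

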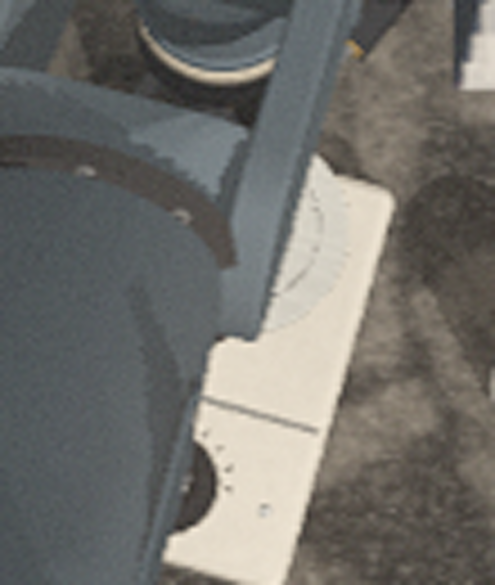

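Call:
jog_arm:
  increments:
    - [[0.04,-0.017,0.002,0,0,0,1],[0.08,-0.034,0.004,0,0,0,1],[0.12,-0.051,0.004,0,0,0,1],[0.138,-0.059,0.004,0,0,0,1],[0.139,-0.059,0.004,0,0,0,1],[0.139,-0.059,0.05,0,0,0,1],[0.139,-0.059,0.09,0,0,0,1],[0.139,-0.059,0.12,0,0,0,1],[0.139,-0.059,0.134,0,0,0,1],[0.139,-0.059,0.134,0,0,0,1],[0.139,-0.059,0.134,0,0,0,1]]

```text
time_s: 9.0
eef_pos: [460.9, -10.0, 109.3]
ee_rot: [-179.9, 0.1, 140.1]
wrist_force: [-0.1, 0.1, -0.3]
grip_width: 86.6
```

```bash
python3 - <<'E'
from h import *
for n in ("scene","top"): cv2.imwrite(f"pics/{n}7.png",viewer.snapshot(n)[:,:,::-1])
goto((460.5,-9.5,66),140)
crop("pics/scene7.png","pics/i1.png",200,130,340,250,5)
E
```

```text
row [ 0.0012 -0.0001  0.0444] [-0.08  0.24  0.16]  t 9.1 at [461.34 -10.03 110.42] [-179.92    0.24  140.16] w 86.9
```

View pics/i1.png

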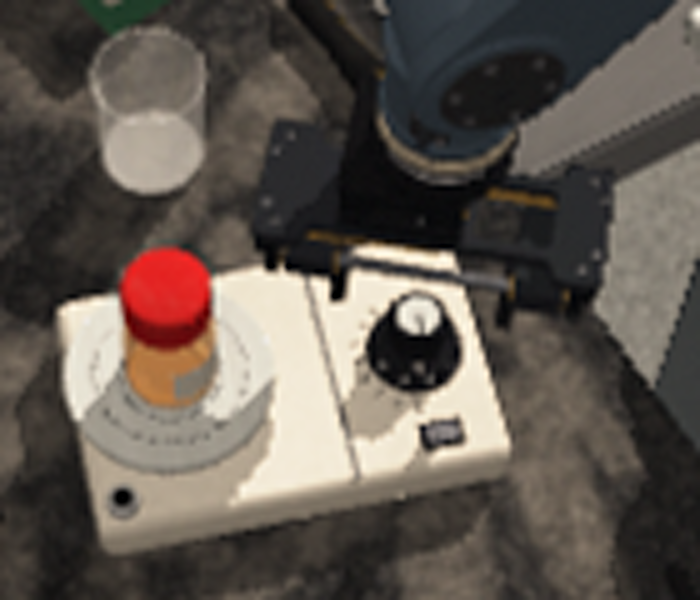

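View pics/top7.png

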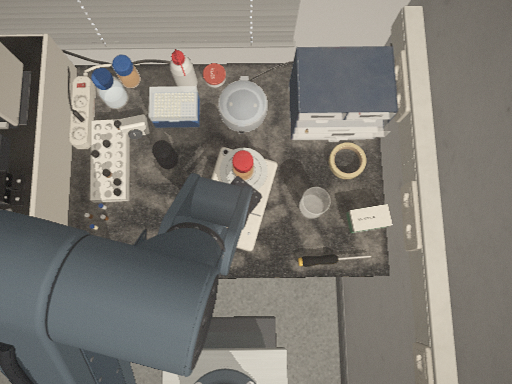

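Call:
jog_arm:
  increments:
    - [[0.0005,0,0.03,0,0,0,1],[0.0005,0,0.043,0,0,0,1],[0.0005,0,0.0445,0,0,0,1],[0.0005,0,0.0445,0,0,0,1],[0.0005,0,0.0445,0,0,0,1]]

```text
time_s: 9.6
eef_pos: [462.0, -10.1, 66.9]
ee_rot: [-180.0, 0.4, 140.2]
wrist_force: [-0.8, -0.5, 0.2]
grip_width: 86.6
```

Call:
jog_arm:
  increments:
    - [[0,0,0,0,0,0,-0.1],[0,0,0,0,0,0,-0.1],[0,0,0,0,0,0,-0.1],[0,0,0,0,0,0,-0.1],[0,0,0,0,0,0,-0.1]]

```text
time_s: 10.1
eef_pos: [462.0, -10.1, 67.0]
ee_rot: [-180.0, 0.4, 140.2]
wrist_force: [0.2, 0.8, 0.9]
grip_width: 54.6
```

```bash
python3 - <<'E'
from h import *
s=read_state(); print(s["wrist_force"],s["wrist_torque"])
cv2.imwrite(f"pics/scene8.png",viewer.snapshot("scene")[:,:,::-1])
goto((460.5,-9.5,66),140)
crop("pics/scene8.png","pics/j1.png",250,160,320,220,10)
s=read_state(); print(s["wrist_force"],s["wrist_torque"])
E
```

```text
[0.22370162 0.8424315  0.86165908] [0.06159078 0.08064343 0.04959716]
row [ 0.0015 -0.0005  0.0009] [-0.02  0.37  0.16]  t 10.15 at [461.98 -10.08  66.95] [-179.98    0.37  140.16] w 50.7
[-1.1973725  -0.38265616  0.19900682] [0.06442779 0.06607928 0.00645433]
```

View pics/j1.png

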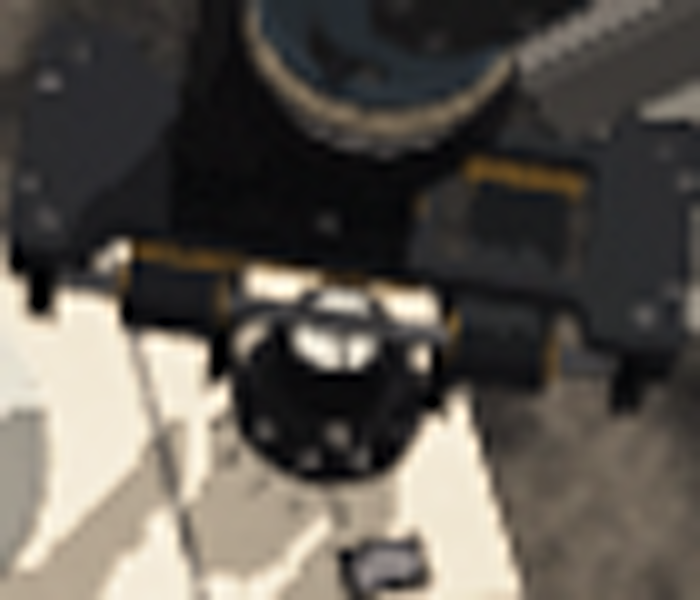

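Call:
jog_arm:
  increments:
    - [[0.001,0,0.002,0,-0.3,0,-1],[0.001,0,0.002,0,-0.3,0,-1],[0.001,0,0.002,0,-0.3,0,-1],[0.001,0,0.002,0,-0.3,0,-1],[0.001,0,0.002,0,-0.3,0,-1],[0.001,0,0.002,0,-0.3,0,-1]]

```text
time_s: 10.75
eef_pos: [461.5, -9.7, 64.8]
ee_rot: [-180.0, 0.7, 140.2]
wrist_force: [0.3, -3.3, -4.8]
grip_width: 33.9
```

```bash
python3 - <<'E'
from h import *
s=read_state(); print(s["wrist_force"],s["wrist_torque"])
goto((460.5,-9.5,63),140)
r=R.from_euler("xyz",s["ee_rot"],degrees=True); print(r.inv().apply(s["wrist_force"]))
E
```

```text
[ 0.29394127 -3.3359194  -4.76050231] [-0.46499607 -0.1080602  -0.04266149]
row [ 0.0009 -0.0005  0.0018] [-0.02  0.7   0.16]  t 10.75 at [461.49  -9.73  64.78] [-179.98    0.7   140.16] w 33.9
[-2.3048691  -2.37127082  4.78975939]
```

Call:
jog_arm:
  increments:
    - [[0.0005,0,0,0,0.7,0.2,0],[0.0005,0,0.0005,0,0.7,0.2,0],[0.0005,0,0.0005,0,0.7,0.2,0],[0.0005,0,0.0005,0,0.7,0.2,0]]

```text
time_s: 11.15
eef_pos: [460.7, -9.1, 64.3]
ee_rot: [-180.0, -0.0, 140.0]
wrist_force: [-0.2, -0.2, -0.1]
grip_width: 43.4
```

```bash
python3 - <<'E'
from h import *
s=read_state(); print(s["wrist_force"],s["wrist_torque"])
goto((460.8,-9.6,63.5),140)
E
```

```text
[-0.15784513 -0.1817498  -0.10401479] [0.0555024  0.09784375 0.01889593]
row [-0.0004 -0.0003  0.0008] [-0.03 -0.05 -0.03]  t 11.15 at [460.66  -9.09  64.34] [-1.7997e+02 -5.0000e-02  1.3997e+02] w 43.4
```

Call:
jog_arm:
  increments:
    - [[0,0,0.0005,0,0,0,-1],[0,0,0.0005,0,0,0,-1],[0,0,0.0005,0,0,0,-1],[0,0,0.0005,0,0,0,-1],[0,0,0.0005,0,0,0,-1]]

```text
time_s: 11.65
eef_pos: [461.5, -9.6, 63.9]
ee_rot: [-180.0, 0.0, 140.0]
wrist_force: [2.0, -3.8, -1.4]
grip_width: 34.1
```

```bash
python3 - <<'E'
from h import *
s=read_state(); print(s["wrist_force"],s["wrist_torque"])
goto((460.8,-9.6,63.5),140)
r=R.from_euler("xyz",s["ee_rot"],degrees=True); print(r.inv().apply(s["wrist_force"]))
E
```

```text
[ 2.01360684 -3.8149853  -1.44903782] [-0.44021429 -0.19407846 -0.05375023]
row [ 0.0005 -0.0005  0.0004] [-0.    0.05 -0.04]  t 11.65 at [461.51  -9.57  63.94] [-1.8000e+02  5.0000e-02  1.3996e+02] w 34.1
[-3.99458128 -1.62550013  1.45241372]
```

Call:
jog_arm:
  increments:
    - [[0,0,0.0005,0,0,0,-1],[0,0,0.001,0,0,0,-1],[0,0,0.001,0,0,0,-1]]

```text
time_s: 11.95
eef_pos: [461.5, -9.6, 63.0]
ee_rot: [180.0, 0.1, 140.0]
wrist_force: [1.2, -3.1, 1.9]
grip_width: 34.0
```

Call:
jog_arm:
  increments:
    - [[0,0,0.0005,0,0,0,-1],[0,0,0.001,0,0,0,-1],[0,0,0.001,0,0,0,-1]]

```text
time_s: 12.25
eef_pos: [461.6, -9.6, 62.3]
ee_rot: [180.0, 0.1, 140.0]
wrist_force: [0.8, -3.3, 5.0]
grip_width: 33.8
```

Call:
jog_arm:
  increments:
    - [[0,0,0.0005,0,0,0,-1],[0,0,0.001,0,0,0,-1],[0,0,0.001,0,0,0,-1]]

```text
time_s: 12.55
eef_pos: [461.6, -9.6, 61.8]
ee_rot: [180.0, 0.1, 140.0]
wrist_force: [-0.9, -2.7, 7.5]
grip_width: 33.7
```

Call:
jog_arm:
  increments:
    - [[0,0,0.0005,0,0,0,-1],[0,0,0.001,0,0,0,-1],[0,0,0.001,0,0,0,-1]]

```text
time_s: 12.85
eef_pos: [461.6, -9.6, 61.4]
ee_rot: [180.0, 0.1, 140.0]
wrist_force: [-0.2, -1.9, 9.9]
grip_width: 33.9
```

```bash
python3 - <<'E'
from h import *
s=read_state(); print(s["wrist_force"],s["wrist_torque"])
cv2.imwrite(f"pics/scene9.png",viewer.snapshot("scene")[:,:,::-1])
s=read_state(); print(s["wrist_force"],s["wrist_torque"])
goto((460.8,-9.6,63.5),140)
crop("pics/scene9.png","pics/k1.png",250,160,320,220,10)
E
```

```text
[-0.21106782 -1.90715419  9.85089611] [-0.31493705  0.24191962 -0.03434227]
[-0.19568962 -2.85537879 10.52651639] [-0.31430088  0.27757411 -0.07121552]
row [ 0.0006 -0.0005 -0.002 ] [ 0.02  0.11 -0.02]  t 12.9 at [461.55  -9.59  61.45] [1.7998e+02 1.1000e-01 1.3998e+02] w 33.9
```

View pics/k1.png

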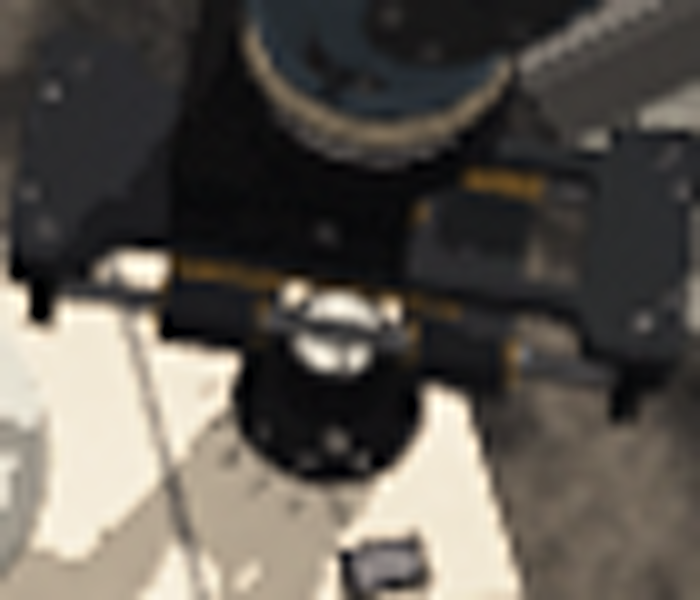

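Call:
jog_arm:
  increments:
    - [[0,0,0.001,0,0,0,-1],[0,0,0.0014,0,0,0,-1],[0,0,0.0014,0,0,0,-1],[0,0,0.0014,0,0,0,-1]]

```text
time_s: 13.3
eef_pos: [461.5, -9.6, 61.0]
ee_rot: [180.0, 0.1, 140.0]
wrist_force: [-1.4, -2.1, 12.1]
grip_width: 33.8
```

```bash
python3 - <<'E'
from h import *
s=read_state(); print(s["wrist_force"],s["wrist_torque"],s["eef_pos"],s["ee_rot"])
E
```

```text
[-1.42993898 -2.08068859 12.10531764] [-0.35149696  0.27044959 -0.02679872] [461.53631891  -9.56864362  60.9633001 ] [1.79971678e+02 1.38881799e-01 1.39987637e+02]
```

Call:
jog_arm:
  increments:
    - [[0,0,0.00085,0,0,2,-1],[0,0,0.00085,0,0,4,-1],[0,0,0.00085,0,0,6,-1],[0,0,0.00085,0,0,6,-1]]

```text
time_s: 13.7
eef_pos: [461.7, -9.7, 61.1]
ee_rot: [179.9, 0.2, 134.0]
wrist_force: [0.3, -3.3, 11.4]
grip_width: 33.8
```

```bash
python3 - <<'E'
from h import *
s=read_state(); print(s["wrist_force"],s["wrist_torque"],s["eef_pos"],s["ee_rot"])
E
```

```text
[ 0.30740822 -3.26137818 11.38997944] [-0.29825976  0.26349847  0.03096206] [461.65507814  -9.65858204  61.0516758 ] [179.94299922   0.18455049 133.98548911]
```

Call:
jog_arm:
  increments:
    - [[0,0,0.001,0,0,4,-1],[0,0,0.001,0,0,8,-1],[0,0,0.001,0,0,12,-1],[0,0,0.001,0,0,16,-1],[0,0,0.001,0,0,20,-1],[0,0,0.001,0,0,24,-1]]

```text
time_s: 14.3
eef_pos: [462.0, -10.1, 61.0]
ee_rot: [179.8, 0.2, 109.9]
wrist_force: [-0.0, -4.9, 11.4]
grip_width: 33.7
```

```bash
python3 - <<'E'
from h import *
s=read_state(); print(s["wrist_force"],s["wrist_torque"],s["eef_pos"],s["ee_rot"])
E
```

```text
[-0.0426293  -4.90211379 11.36498154] [-0.63183831  0.24870297 -0.00291229] [462.01497778 -10.09421469  61.01355176] [179.82430838   0.22385487 109.87680891]
```

Call:
jog_arm:
  increments:
    - [[0,0,0.00115,0,0,3,-1],[0,0,0.00115,0,0,6,-1],[0,0,0.00115,0,0,10,-1],[0,0,0.00115,0,0,14,-1],[0,0,0.00115,0,0,17,-1]]

```text
time_s: 14.8
eef_pos: [462.2, -10.5, 60.9]
ee_rot: [179.7, 0.2, 92.8]
wrist_force: [-1.4, -4.4, 13.0]
grip_width: 33.7
```

```bash
python3 - <<'E'
from h import *
s=read_state(); print(s["wrist_force"],s["wrist_torque"],s["eef_pos"],s["ee_rot"])
E
```

```text
[-1.39755724 -4.43286893 13.01796722] [-0.693229    0.26701042  0.02181074] [462.16492876 -10.47883054  60.89429901] [179.71804329   0.22034848  92.80317506]
```

Call:
jog_arm:
  increments:
    - [[0,0,0.00105,0,0,4,-1],[0,0,0.00105,0,0,8,-1],[0,0,0.00105,0,0,12,-1],[0,0,0.00105,0,0,16,-1],[0,0,0.00105,0,0,20,-1],[0,0,0.00105,0,0,24,-1],[0,0,0.00105,0,0,28,-1],[0,0,0.00105,0,0,31,-1],[0,0,0.00105,0,0,33,-1],[0,0,0.00105,0,0,33,-1]]

```text
time_s: 15.8
eef_pos: [462.0, -11.2, 60.8]
ee_rot: [179.6, 0.1, 59.8]
wrist_force: [-2.8, -5.8, 13.0]
grip_width: 33.6
```

```bash
python3 - <<'E'
from h import *
s=read_state(); print(s["wrist_force"],s["wrist_torque"],s["eef_pos"],s["ee_rot"])
cv2.imwrite(f"pics/scene10.png",viewer.snapshot("scene")[:,:,::-1])
crop("pics/scene10.png","pics/l1.png",250,160,320,220,10)
s=read_state(); print(s["wrist_force"],s["wrist_torque"],s["eef_pos"],s["ee_rot"])
E
```

```text
[-2.76461602 -5.7934206  12.95019833] [-1.03074557  0.42471112 -0.06467838] [461.99273852 -11.19279327  60.84506204] [1.79597032e+02 8.64172608e-02 5.98231826e+01]
[-2.32043807 -5.72477648 12.30256532] [-0.93461109  0.39927942 -0.07388106] [462.00246518 -11.21279644  60.84369015] [1.79596417e+02 8.63862223e-02 5.98469235e+01]
```

View pics/l1.png

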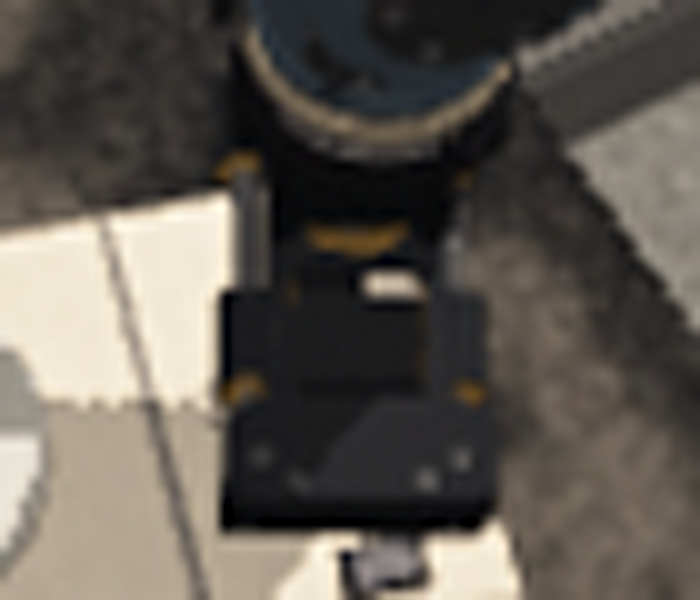

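Call:
jog_arm:
  increments:
    - [[0,0,-0.0005,0,0,0,-1],[0,0,-0.0015,0,0,0,-1],[0,0,-0.0025,0,0,0,-1],[0,0,-0.0028,0,0,0,-1],[0,0,-0.0028,0,0,0,-1]]

```text
time_s: 16.35
eef_pos: [461.9, -11.3, 63.5]
ee_rot: [179.6, 0.1, 59.9]
wrist_force: [0.4, -3.9, 1.1]
grip_width: 34.1
```

```bash
python3 - <<'E'
from h import *
s=read_state(); print(s["wrist_force"],s["wrist_torque"],s["eef_pos"],s["ee_rot"])
E
```

```text
[ 0.36982741 -3.90711475  1.1273708 ] [-0.51968705 -0.12831358 -0.03357066] [461.92144796 -11.25767207  63.51233503] [1.79605330e+02 9.62038049e-02 5.98550177e+01]
```

Force back near zero, knob nearly up. Open, then rise.

Call:
jog_arm:
  increments:
    - [[0,0,0,0,0,0,0],[0,0,0,0,0,0,0.5],[0,0,0,0,0,0,1],[0,0,0,0,0,0,1],[0,0,0,0,0,0,1],[0,0,0,0,0,0,1]]

```text
time_s: 16.95
eef_pos: [461.9, -11.1, 63.5]
ee_rot: [179.6, 0.1, 59.9]
wrist_force: [0.2, -0.2, 0.2]
grip_width: 73.3
```

Call:
jog_arm:
  increments:
    - [[0,0,-0.03,0,0,0,1],[0,0,-0.08,0,0,0,1],[0,0,-0.13,0,0,0,1],[0,0,-0.17,0,0,0,1],[0,0,-0.17,0,0,0,1],[0,0,-0.17,0,0,0,1]]

```text
time_s: 17.55
eef_pos: [461.1, -10.3, 234.2]
ee_rot: [179.5, 0.1, 59.9]
wrist_force: [0.1, 0.6, -0.2]
grip_width: 87.1
```

```bash
python3 - <<'E'
from h import *
goto((350,220,260),60)
E
```

```text
row [ 0.1433 -0.2115 -0.0278] [ 0.5   0.06 -0.14]  t 17.55 at [461.1  -10.28 234.19] [1.795e+02 6.000e-02 5.986e+01] w 87.1
```

Call:
jog_arm:
  increments:
    - [[0.143,-0.211,-0.028,0,0,0,1],[0.143,-0.211,-0.028,0,0,0,1],[0.143,-0.211,-0.028,0,0,0,1],[0.143,-0.211,-0.028,0,0,0,1],[0.143,-0.211,-0.028,0,0,0,1],[0.143,-0.211,-0.028,0,0,0,1],[0.143,-0.211,-0.028,0,0,0,1],[0.143,-0.211,-0.028,0,0,0,1]]

```text
time_s: 18.35
eef_pos: [350.1, 218.6, 259.0]
ee_rot: [179.6, 0.2, 59.9]
wrist_force: [-0.3, -0.6, 0.7]
grip_width: 87.0
```

```bash
python3 - <<'E'
from h import *
for n in ("scene","top"): cv2.imwrite(f"pics/{n}11.png",viewer.snapshot(n)[:,:,::-1])
# side by side before/after knob
def c(f,b,s):
    x0,y0,x1,y1=b; return cv2.resize(cv2.imread(f)[y0:y1,x0:x1],None,fx=s,fy=s,interpolation=cv2.INTER_CUBIC)
a=np.vstack([np.hstack([c(f"pics/top{i}.png",(205,205,250,245),8) for i in (0,11)]),np.hstack([c(f"pics/scene{i}.png",(262,178,302,212),9) for i in (0,11)])[:, :720]])
cv2.imwrite("pics/m.png",a); print(a.shape)
E
```

```text
(626, 720, 3)
```

View pics/m.png

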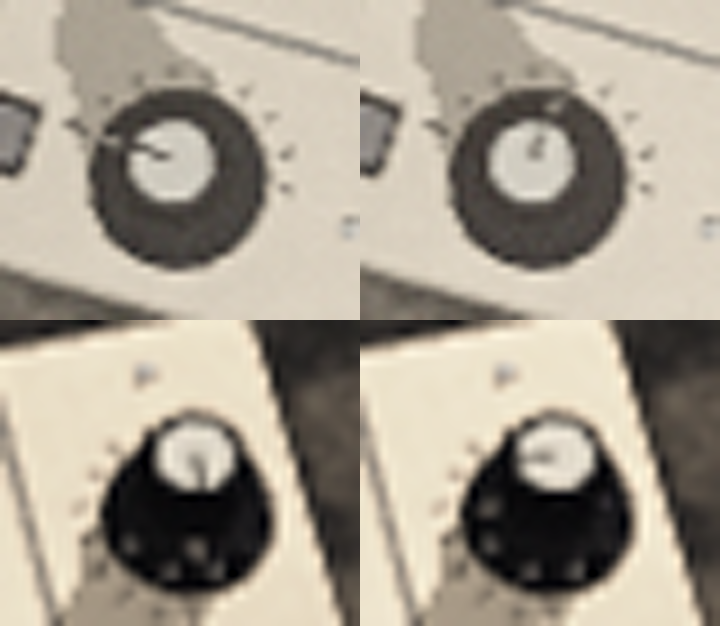

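View pics/top11.png

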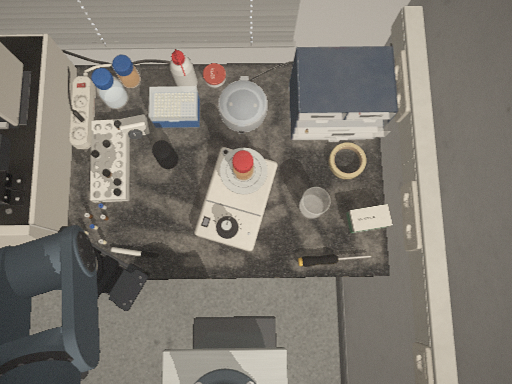

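View pics/scene11.png

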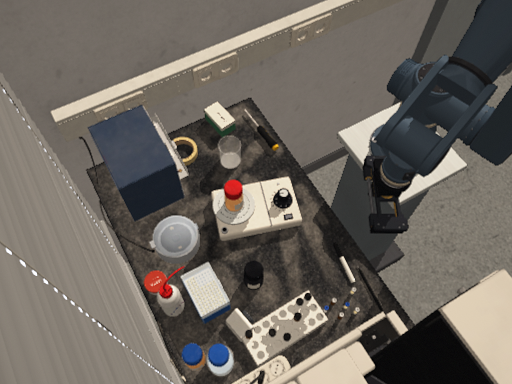

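```bash
python3 - <<'E'
from h import *
# fit skirt centre: observed skirt circle centre in top crop -> world at z=60
f=lambda p,s,o:(np.array(p)+.5)/s-.5+np.array(o)
c=onz("top",*f((178,179),8,(205,205)),60); 
for nm,p in (("before",(109,139)),("after",(195,108))):
  w=onz("top",*f(p,8,(205,205)),62); d=(w-c)[:2]; print(nm,np.degrees(np.arctan2(d[1],d[0])),np.hypot(*d))
  t=onz("top",*f((171,160),8,(205,205)),90)
for nm,p in (("b",(135,143)),("a",(187,133))):
  w=onz("top",*f(p,8,(205,205)),90); d=(w-t)[:2]; print(nm,np.degrees(np.arctan2(d[1],d[0])),np.hypot(*d))
# overlay predictions in scene+top
I=cv2.imread("pics/top11.png"); J=cv2.imread("pics/scene11.png"); 
phi=np.degrees(np.arctan2(*( (onz("top",*f((109,139),8,(205,205)),62)-c)[[1,0]])))
for n,b,s in (("top",(205,205),8),("scene",(262,178),9)):
  for k in (0,60,80,100):
    a=np.radians(phi-k); p=c+np.array([22*np.cos(a),22*np.sin(a),2]); print(n,k,((proj(n,p)-b+.5)*s).round())
E
```

```text
before 59.466338428075666 25.532770633050195
after -14.056328104231387 23.331536792286286
b 63.88936096313904 12.522822270515505
a -30.879260840741672 9.835804044432713
top 0 [119. 145.]
top 60 [179. 111.]
top 80 [202. 115.]
top 100 [222. 126.]
scene 0 [187. 230.]
scene 60 [129. 199.]
scene 80 [121. 180.]
scene 100 [120. 160.]
```

```bash
python3 - <<'E'
from h import *
print(read_state()["time_s"],read_state()["qd"].round(2)); print(workorder.close_job())
E
```

```text
18.45 [-0.43 -0.35 -0.2   0.27  0.1   0.22]
the job is handed in; nothing more can be done
None
```

The brown red-capped bottle is standing upright in the middle of the stirrer's plate, and the knob is turned up four clicks and released. I handed the job in at about 18.5 s.

- **Bottle:** In the last pictures it stands upright and centred on the plate to within about 2 mm, judging from the scene camera. My two cameras disagreed by about 3 mm on where the plate centre is, so I aimed between them.
- **Knob push:** The clutch bit after roughly 1.5 mm of travel. The knob then turned freely, with the push read at 11 to 13 N during the turn.
- **Knob turn:** I turned it clockwise 80° by the measured tool angle. I then raised it until the push force dropped to about 1 N, and opened the fingers.
- **Pointer check:** Against the printed marks, the pointer moved from the mark at about 152° to nearest the one at about 72°, which is four marks of 20°. My direct angle readings were less exact, at 74° from the skirt mark and 95° from the line on top. The scene picture fitted 80° better than 60° or 100°.
- **Everything else:** The other things on the bench look unmoved in the pictures, and the robot was clear of everything at hand-in.

One slip: on the first grip of the knob I corrected the tool's tilt the wrong way, to 0.7°. I opened, corrected it and gripped again before pushing.

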